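Tip the sorting tray of standoffs into their stock bin

TASK

Empty the sorting tray of standoffs into the bin that already holds standoffs: carry it level by its handle, gently rest its open end on that bin's back rim (the side away from the robot) so that the front foot rail hooks behind the rim, then tip it steeply up, past 45 degrees, over the rim as a pivot until every standoff has slid into the bin. Bring the empty tray back, set it flat on the mat with its feet on it and the handle away from the robot as before, and let go. Spill nothing, and leave the other bin and the loose things lying about where they are.

Things in the scene. Friction and masses are not known exactly. Their poses are not given: they have to be found in the camera images.
- tray_grip (a point): middle of the tray's handle, half-way up it: where to grip. Axes are the tray's: x from its open pouring end to the handle, z up. Handle: black bar along x, 14 mm wide (y), 24 mm high, from the tray's back wall 40 mm before this point to 50 mm past it. The tray (loose, folded aluminium, about 0.2 kg) stands with this point 34 mm above the mat's top.
- tray_pour (a point): middle of the floor's edge at the open pouring end, on the floor's top: 170 mm before tray_grip and 17 mm below it; same axes. The pan behind it is 130 mm long, 100 mm wide over all, floor sheet 3 mm thick, with walls 25 mm high at both sides and the back and none at this end.
- tray_hook (a point): hooking corner under the tray, mid-width, 144 mm before tray_grip and 24 mm below it; same axes. The front foot rail (full width, 14 mm deep; a second like it is at the back) faces it 4 mm towards the handle, the floor's underside is 4 mm above. A bin rim's centre line lies here when the tray is hooked, rail and floor touching; the tray can then turn up to 90 degrees about it.
- stock_bin: grey shelf bin with brass standoffs on its floor, 150 mm (x) by 160 mm (y), fixed to the bench. Origin: centre of its underside; z up, x to its high back, the side away from the robot. Back and rear sides 85 mm high, front sloping down to 56 mm; walls and floor 4 mm; edges are rolled rims of 4 mm radius, 144 mm clear between the side rims.
- stock_bin_rim (a point): middle of the centre line of stock_bin's straight back rim (round, radius 4 mm), 71 mm behind the bin's origin and 81 mm above the bench, so its top is at 85 mm. The rim runs along y; x points out of the bin, away from the robot; z up. Behind it stand only loose things under 40 mm high.
- wheel_bin: the other grey bin, same shape, holding grey robot wheels; not to be used. Fixed; origin and axes as for stock_bin; nothing of it is higher than 90 mm.
- mat: blue antistatic mat, flat and fixed on the bench, 260 mm (x) by 180 mm (y), 3 mm thick. Origin: on the bench at the middle of its edge nearest the robot; it reaches 260 mm from there in +x and 90 mm to either side. The tray stands on it at the start, pouring end towards the robot.
- standoff1_mid (a point): centre of one of the four loose brass hex standoffs that lie in the tray, 10 mm across flats, 35 mm long along its x axis, 18 g
- standoff2_mid (a point): centre of one of the four loose brass hex standoffs that lie in the tray, 10 mm across flats, 35 mm long along its x axis, 18 g
- standoff3_mid (a point): centre of one of the four loose brass hex standoffs that lie in the tray, 10 mm across flats, 35 mm long along its x axis, 18 g
- standoff4_mid (a point): centre of one of the four loose brass hex standoffs that lie in the tray, 10 mm across flats, 35 mm long along its x axis, 18 g
- screwdriver: loose screwdriver with black handle lying on the bench behind stock_bin, 150 mm long along its x, 26 mm thick; origin under its middle; bystander
- spare_wheel: loose grey wheel lying flat behind wheel_bin, 64 mm across, 24 mm high; origin under its centre; bystander
- solder_reel: loose steel-coloured reel standing on its flange, 52 mm across, 38 mm high; origin under its centre; bystander

How it is judged:
By the outcome, as a careful person would: the job done as asked, in the order asked, and still so for the second after the job is handed in, with the robot touching nothing.
It also fails if it takes over 64 s, if anything falls off the work surface, if the arm or the gripper's body presses on something with over 40 N, if the wrist force passes 120 N, or if a joint passes its speed limit or range.

ROBOT

A 6-joint arm with a two-finger parallel gripper is mounted at the origin on the work surface. World frame = base frame: x ahead of the robot, y to its left, z up, the work surface at z = 0. Lengths are in mm, angles in rad, forces in N, time in s.
With the tool pointing down it reaches from about 350 to 775 mm from the base axis. Payload 7.3 kg.
Tool frame: the origin (TCP) lies at the very end of the fingers, on their centre line; the grasp point (between the pads) lies 19 mm behind it (bot.grip_point_offset is the distance from the TCP to the grasp point, in mm); z points along the fingers, y is the line along which they close (so a half turn about z gives the same grasp; the last joint's range is limited). The gripper opens to 92 mm and grips with 3 to 60 N. Pads are 19 mm wide; open, the fingers measure 130 mm over their backs; the gripper's body (75 mm by 190 mm) begins 47 mm behind the grasp point.
Start: joints at [1.038, 0.342, 1.524, -0, 1.275, -0.146], TCP at [198.031, 486.239, 226.741] pointing down, gripper open.
Joint ranges: [-2.53, 2.53], [-0.77, 2.02], [0.04, 2.7], [-1, 4.14], [0.28, 2.66], [-3.11, 3.11]. Speed limits (rad/s): [2.57, 2.57, 3.14, 3.14, 3.14, 3.14].

INTERFACE

Orientations are given as [roll, pitch, yaw] about the fixed x, y, z axes, in that order (R = Rz(yaw) Ry(pitch) Rx(roll)).
In Python, from plant import bot gives the robot as it stands. The module is installed in compiled form; this text tells all that it offers.
- The arm moves only by the shell command python3 -m jog 'ROWS' [OPENING]. ROWS is JSON, a list of rows, each a list of 6 numbers: the shift along the tool's x, y, z in mm, then the turn, a rotation vector about the tool's x, y, z in rad. In form: [[dx, dy, dz, rx, ry, rz], ...]. A call has 1 to 12 rows; each row shifts and turns the commanded pose from where the row before left it, along the tool's axes as they then stand; what a row does not reach is not made up. A row lasts 1/10 s, in which the tool goes at most 50 mm and 8.59 degrees, less where a joint would pass 70% of its speed; a pose out of reach is approached as far as the arm can. A call with a gripper value outside its range is refused whole. OPENING is the opening in per cent of the stroke, from 0 (shut) to 100 (fully open), set as the call begins (- or left out, the last holds). The fingers move at their own pace and stop on an object; the grip force is fixed at half the most. Time passes only in rows, so rows that do not move let the fingers close. It gives the time, the measured TCP pose, the force, the opening and the grip force at its end, in the units of the state.
- bot.get_obs(): the state, without advancing time (a new reading comes with each control period).
- bot.capture(name): name is "scene" or "top" or "wrist"; returns the picture (480x640x3 uint8, red, green, blue); there is no depth.
- bot.camera_model(name): a dict with "fx", "fy", "cx", "cy" (pixels), "dist_coeffs" ([k1, k2, p1, p2, k3] as OpenCV has them; the pictures are not rectified), "position" and "orientation" of the camera in the world; the wrist camera has in their place "T_tool_cam" (4x4, takes a point from camera to tool coordinates, whose origin is the TCP and whose axes are the flange's). Camera axes: x right, y down, z forward; pixel columns grow to the right and rows downward; lengths in mm; the calibration is good to about 2 mm. A picture is of the moment at which its call begins: read the wrist's pose just before it. camera_model takes no time and is no camera call.
- bot.close_job(): hands the job in; it is judged then, once.
Trained networks look in the newest picture that a camera, given by its name, has taken for a name from the list of things; names that differ only in an ending like _2 or _b are one class to them, and where a whole thing is asked for, a point or a joint stands for the part that bears it (a point fixed in the world has none). Each returns a list of dicts, best first, with "p" (0 to 1); they miss things now and then, are a little off and sometimes report something else, mostly with a low value. They report only what shows in the picture. A call takes as long as a camera call.
- bot.outline_of(target, camera): "mask" (480x640 bool, what is visible of it) and "pixel" ([column, row] in pixels, amid what is visible of it).
The state is a dict: "time": time; "joint_positions": joint angles; "dq": joint speeds; "tau": joint torques, N m; "tool_pos": TCP position; "tcp_rot": TCP orientation; "contact_force": force on the tool from outside, world axes, zero at the start; "moment": the same for the moment, N m; "grip_width": finger opening in mm; "finger_force": force on a finger pad.
Only numpy, scipy, OpenCV 4.12 (cv2) and the standard library are available. Lean on these libraries where they do the work, as an engineer would, in place of code of your own. Each camera call takes 0.05 s, during which the arm holds its last target. There are 200 camera calls.

## Working session

There is one attempt and no reset: what is moved stays moved. The work goes in short steps, Python scripts to look and compute and a shell command to move; the robot and the scene stay as the last step left them, time stands still between calls to the robot, and variables do not carry over. Pictures are saved under pics/ and viewed, at most 10 in all, crops included, and the job is handed in when it is done.

```bash
mkdir -p pics; cat > h.py <<'E'
import numpy as np, cv2
from scipy.spatial.transform import Rotation as R
from plant import bot
def cam(n):
    m=bot.camera_model(n)
    K=np.array([[m['fx'],0,m['cx']],[0,m['fy'],m['cy']],[0,0,1]]);d=np.array(m['dist_coeffs'],float)
    if 'T_tool_cam' in m:
        o=bot.get_obs();T=np.eye(4);T[:3,:3]=R.from_euler('xyz',o['tcp_rot']).as_matrix();T[:3,3]=o['tool_pos'];T=T@np.array(m['T_tool_cam'])
        return K,d,T[:3,:3],T[:3,3]
    q=np.array(m['orientation'],float)
    Rm=q if q.shape==(3,3) else (R.from_euler('xyz',q).as_matrix())
    return K,d,Rm,np.array(m['position'],float)
def to_plane(c,px,z):
    K,d,Rm,p=c
    u=cv2.undistortPoints(np.array(px,float).reshape(-1,1,2),K,d).reshape(-1,2)
    r=np.c_[u,np.ones(len(u))]@Rm.T
    return p+r*((z-p[2])/r[:,2])[:,None]
def proj(c,P):
    K,d,Rm,p=c
    q=(np.array(P,float).reshape(-1,3)-p)@Rm
    return cv2.projectPoints(q,np.zeros(3),np.zeros(3),K,d)[0].reshape(-1,2)
def snap(n,f):
    im=bot.capture(n);cv2.imwrite('pics/'+f,im[:,:,::-1]);return im
E
python3 - <<'E'
from h import *
o=bot.get_obs();print(o)
for n in('scene','top'):
    snap(n,n+'0.png');print(n,bot.camera_model(n))
print(bot.camera_model('wrist'))
c=cam('top')
for t,z in (('tray_grip',46),('stock_bin',85),('wheel_bin',85),('mat',3),('standoff1_mid',25),('screwdriver',13),('spare_wheel',24),('solder_reel',38)):
    for r in bot.outline_of(t,'top')[:4]:
        m=r['mask'].astype(np.uint8);x=cv2.minAreaRect(cv2.findNonZero(m));print(t,r['p'],r['pixel'],np.round(to_plane(c,[r['pixel']],z)[0]),np.round(to_plane(c,cv2.boxPoints(x),z)[:,:2]).tolist())
E
```

```text
{'time': 0.0, 'joint_positions': array([ 1.03798620e+00,  3.42689008e-01,  1.52502079e+00, -2.85300060e-05,
        1.27537971e+00, -1.45992580e-01]), 'dq': array([ 0.0005725 , -0.00082925,  0.00141689, -0.00147885, -0.00034693,
       -0.00117147]), 'tau': array([ 2.68874510e-04, -4.31248319e+01, -2.44213575e+01,  7.17106042e-02,
        5.60665154e-02, -9.83144105e-05]), 'tool_pos': array([197.82868437, 485.86417841, 226.06113649]), 'tcp_rot': array([-3.14010775e+00, -1.90763010e-04,  2.75478329e+00]), 'contact_force': array([-0.77727039, -0.29859634,  0.58479325]), 'moment': array([-0.03661378,  0.00759787, -0.0135082 ]), 'finger_force': 0.0, 'grip_width': 92.19164635925796}
scene {'fx': 555.6209436588122, 'fy': 555.6209436588122, 'cx': 315.39822947462824, 'cy': 245.58108658256427, 'dist_coeffs': array([-0.10395505,  0.        ,  0.        ,  0.        ,  0.        ]), 'position': array([1085.35746675, -554.38354226,  907.16181668]), 'orientation': array([-2.40328   ,  0.01481507,  0.69807655])}
top {'fx': 434.45677112491586, 'fy': 434.45677112491586, 'cx': 312.19644441048996, 'cy
[... 1120 characters left out ...]
 [328.0, -333.0]]
wheel_bin 0.67 [284.4, 342.6] [398.  20.  85.] [[335.0, 104.0], [478.0, 85.0], [455.0, -77.0], [311.0, -55.0]]
mat 0.94 [187.7, 251.4] [550. 208.   3.] [[396.0, 326.0], [658.0, 336.0], [660.0, 150.0], [397.0, 144.0]]
screwdriver 0.81 [430.1, 237.5] [ 588. -248.   13.] [[485.0, -230.0], [636.0, -244.0], [635.0, -273.0], [483.0, -259.0]]
screwdriver 0.23 [438.7, 345.4] [ 387. -266.   13.] [[467.0, -167.0], [471.0, -364.0], [311.0, -364.0], [309.0, -170.0]]
spare_wheel 0.68 [298.8, 232.2] [590.   1.  24.] [[617.0, 35.0], [619.0, -27.0], [556.0, -28.0], [554.0, 33.0]]
solder_reel 0.72 [305.1, 134.1] [771.  -6.  38.] [[795.0, 21.0], [797.0, -27.0], [736.0, -29.0], [735.0, 19.0]]
```

View pics/top0.png

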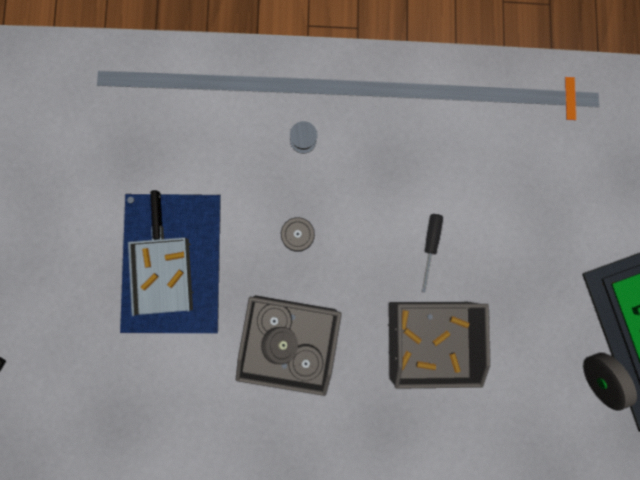

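View pics/scene0.png

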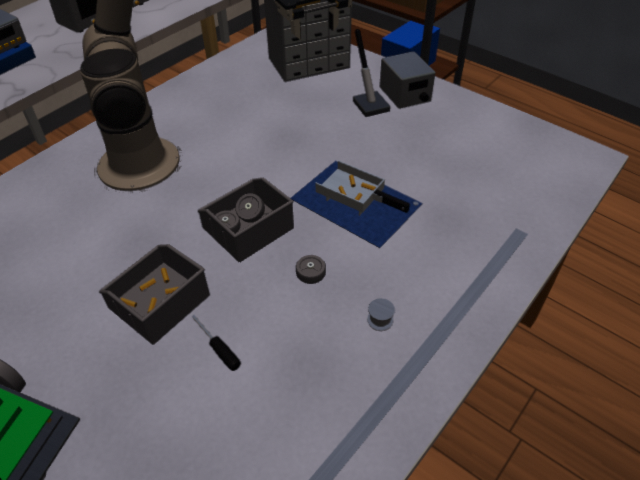

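```bash
cat > fit.py <<'E'
from h import *
from scipy.optimize import minimize
def box(x0,x1,y0,y1,z0,z1): return np.array([[x,y,z] for x in(x0,x1) for y in(y0,y1) for z in(z0,z1)],float)
BIN=[np.vstack([box(-75,-74.9,-80,80,0,56),box(0,75,-80,80,0,85)])]
# tray in frame of tray_grip, z of grip = 37 above bench
TRAY=[box(-170,-40,-50,50,-20,8),box(-163,-42,-50,50,-34,-20),box(-40,50,-7,7,-12,12)]
def fit(parts,z,masks,x0):
    S=4
    def loss(v):
        Rz=R.from_euler('z',v[2]).as_matrix();t=0
        for c,m in masks:
            im=np.zeros((480*2,640*2),np.uint8)
            for P in parts:
                q=proj(c,P@Rz.T+[v[0],v[1],z])
                h=cv2.convexHull(q.astype(np.float32)).reshape(-1,2)
                cv2.fillConvexPoly(im,np.round((h+.5)*2*16-8).astype(np.int32),255,cv2.LINE_AA,4)
            im=cv2.resize(im,(640,480),interpolation=cv2.INTER_AREA)/255.
            t+=np.abs(im-m).sum()/m.sum()
        return t
    s=np.array(x0)+np.vstack([np.zeros(3),np.diag([12,12,.1])])
    for _ in range(2):
        r=minimize(loss,s[0],method='Nelder-Mead',options=dict(initial_simplex=s,xatol=.02,fatol=1e-5));s=r.x+np.vstack([np.zeros(3),np.diag([6,-6,.05])])
    return np.round(r.x,3),round(r.fun,3)
E
python3 - <<'E'
from fit import *
import pickle
M={}
for n in('top','scene'):
    bot.capture(n)
    for t in('stock_bin','wheel_bin','tray_grip'):
        L=bot.outline_of(t,n);M[t,n]=L[0]['mask'].astype(float);print(t,n,L[0]['p'],L[0]['pixel'],M[t,n].sum())
pickle.dump(M,open('M.pkl','wb'))
for t,P,z,x0 in(('stock_bin',BIN,0,(398,-243,0)),('wheel_bin',BIN,0,(395,15,-.12)),('tray_grip',TRAY,37,(610,250,0.08))):
    for ns in(['top'],['scene'],['top','scene']):
        print(t,ns,fit(P,z,[(cam(n),M[t,n]) for n in ns],x0))
E
```

```text
stock_bin top 0.94 [439.8, 343.4] 8535.0
wheel_bin top 0.7 [283.2, 341.6] 8202.0
tray_grip top 0.93 [159.5, 270.7] 4579.0
stock_bin scene 0.62 [158.4, 289.4] 6538.0
wheel_bin scene 0.62 [249.2, 216.3] 5262.0
tray_grip scene 0.96 [355.9, 188.1] 2068.0
stock_bin ['top'] (array([ 3.94717e+02, -2.53726e+02, -1.00000e-03]), np.float64(0.057))
stock_bin ['scene'] (array([ 3.91964e+02, -2.49765e+02, -1.00000e-03]), np.float64(0.052))
stock_bin ['top', 'scene'] (array([ 392.903, -251.618,   -0.   ]), np.float64(0.118))
wheel_bin ['top'] (array([ 3.89631e+02,  1.43710e+01, -1.46000e-01]), np.float64(0.049))
wheel_bin ['scene'] (array([ 3.86088e+02,  1.70690e+01, -1.63000e-01]), np.float64(0.038))
wheel_bin ['top', 'scene'] (array([ 3.86336e+02,  1.52510e+01, -1.50000e-01]), np.float64(0.095))
tray_grip ['top'] (array([6.07849e+02, 2.58581e+02, 9.90000e-02]), np.float64(0.166))
tray_grip ['scene'] (array([6.03232e+02, 2.60665e+02, 7.30000e-02]), np.float64(0.38))
tray_grip ['top', 'scene'] (array([6.07639e+02, 2.58299e+02, 9.30000e-02]), np.float64(0.557))
```

```bash
python3 -m jog '[[0,0,0,0,0,-0.12],[0,0,0,0,0,-0.12],[0,0,0,0,0,-0.12],[0,0,0,0,0,-0.122],[-34,-24,0,0,0,0],[-34,-24,0,0,0,0],[-34,-24,0,0,0,0],[-34,-24,0,0,0,0],[-34,-24,0,0,0,0],[-34,-24,0,0,0,0],[-34,-24,0,0,0,0],[-34,-24,0,0,0,0]]' 60; python3 -m jog '[[-34,-24,0,0,0,0],[-34,-24,0,0,0,0],[-34,-24,0,0,0,0],[0,0,0,0,0,0],[0,0,0,0,0,0],[0,0,0,0,0,0]]'
python3 - <<'E'
from fit import *
o=bot.get_obs();print(o['tool_pos'],o['tcp_rot'],o['joint_positions'],o['contact_force'])
c=cam('wrist');snap('wrist','w1.png')
L=bot.outline_of('tray_grip','wrist')
for r in L: print(r['p'],r['pixel'],r['mask'].sum())
m=L[0]['mask'].astype(float)
print(fit(TRAY,37,[(c,m)],(607,258,.095)))
E
```

```text
time: 2.1
tool_pos: [488.4, 319.9, 226.8]
tcp_rot: [3.141, 0.0, -3.047]
contact_force: [-0.1, 1.2, 0.2]
grip_width: 55.2
finger_force: 0.0
time: 2.7
tool_pos: [594.6, 259.6, 226.7]
tcp_rot: [3.141, -0.001, -3.046]
contact_force: [0.2, 0.0, 0.2]
grip_width: 54.9
finger_force: 0.0
[594.56267397 259.63237906 226.67295444] [ 3.14125296e+00 -6.89894983e-04 -3.04565874e+00] [ 2.93455301e-01  5.76655690e-01  1.14355526e+00  4.73708122e-04
  1.42199154e+00 -1.37334519e+00] [0.17635748 0.02510833 0.21267577]
0.62 [315.8, 102.4] 18931
(array([6.11350e+02, 2.57891e+02, 1.09000e-01]), np.float64(0.164))
```

View pics/w1.png

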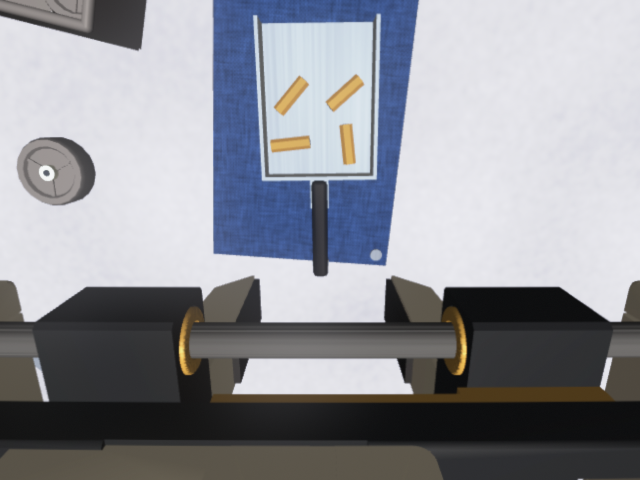

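```bash
python3 - <<'E'
from fit import *
c=cam('wrist')
print(to_plane(c,[[320.5,272],[319.5,184]],49))
print('wall back corners z45',to_plane(c,[[262,180],[377,179]],45))
print('front wall tips z45',to_plane(c,[[255,15],[380,13]],45))
print('mat far corners',to_plane(c,[[213,253],[386,265]],3))
im=cv2.imread('pics/w1.png');g=cv2.cvtColor(im,cv2.COLOR_BGR2GRAY)
for r in(195,210,225,240,255,265):
    k=np.where(g[r,290:350]<45)[0]+290;print(r,k.min(),k.max(),to_plane(c,[[(k.min()+k.max())/2,r]],49)[0])
# kinematic fit uses
E
```

```text
[[651.06324232 262.74977772  49.        ]
 [570.02550755 254.06046333  49.        ]]
wall back corners z45 [[572.0104144  203.65302724  45.        ]
 [561.33474028 303.6983673   45.        ]]
front wall tips z45 [[442.70725814 190.82065034  45.        ]
 [431.7788677  288.53685936  45.        ]]
mat far corners [[658.87729327 151.18490497   3.        ]
 [654.41724542 331.59197404   3.        ]]Traceback (most recent call last):
  File "<stdin>", line 9, in <module>
    return umr_minimum(a, axis, None, out, keepdims, initial, where)
ValueError: zero-size array to reduction operation minimum which has no identity
```

```bash
python3 -m jog '[[0,0,0,0,0,-0.011],[0,0,0,0,0.134,0],[0,0,0,0,0.133,0],[0,0,0,0,0.133,0],[-39,-1,15,0,0,0],[-40,-2,15,0,0,0],[0,0,30,0,0,0],[0,0,30,0,0,0],[0,0,0,0,0,0],[0,0,0,0,0,0],[0,0,0,0,0,0]]'
cat > w.py <<'E'
# where the grasp point lies in the tray frame
from h import *
import sys
G=np.array([606.5,258,37.]);ex=np.array([np.cos(.107),np.sin(.107),0])
o=bot.get_obs();Rt=R.from_euler('xyz',o['tcp_rot']).as_matrix()
g=o['tool_pos']-19*Rt[:,2]-G
print('grip off ex %.1f ey %.1f z %.1f'%(g@ex,g@[-ex[1],ex[0],0],g[2]),'\n',Rt.round(3),o['joint_positions'].round(3),o['tool_pos'].round(1),o['tcp_rot'].round(4))
E
python3 w.py
```

```text
time: 3.9
tool_pos: [634.8, 260.7, 116.6]
tcp_rot: [3.141, -0.394, -3.034]
contact_force: [-0.2, -0.3, -0.5]
grip_width: 55.0
finger_force: 0.0
grip off ex 35.7 ey -0.4 z 97.1 
 [[-0.918 -0.107 -0.382]
 [-0.099  0.994 -0.04 ]
 [ 0.384  0.001 -0.923]] [ 0.252  1.005  0.665  0.059  1.861 -1.42 ] [634.8 260.7 116.6] [ 3.1405 -0.3939 -3.0344]
```

```bash
python3 -m jog '[[0,0,25,0,0,0],[0,0,25,0,0,0],[0,0,25,0,0,0],[0,0,15,0,0,0],[0,0,10,0,0,0],[0,0,5,0,0,0],[0,0,0,0,0,0],[0,0,0,0,0,0],[0,0,0,0,0,0]]'; python3 w.py; python3 - <<'E'
from h import *
snap('wrist','w2.png')
E
```

```text
time: 4.8
tool_pos: [593.4, 255.8, 17.3]
tcp_rot: [3.141, -0.398, -3.035]
contact_force: [0.3, 0.5, 0.2]
grip_width: 55.1
finger_force: 0.0
grip off ex -5.9 ey -0.8 z -2.1 
 [[-0.917 -0.106 -0.385]
 [-0.098  0.994 -0.041]
 [ 0.388  0.    -0.922]] [ 0.259  1.002  0.953  0.059  1.581 -1.429] [593.4 255.8  17.3] [ 3.1412 -0.3979 -3.0353]
```

View pics/w2.png

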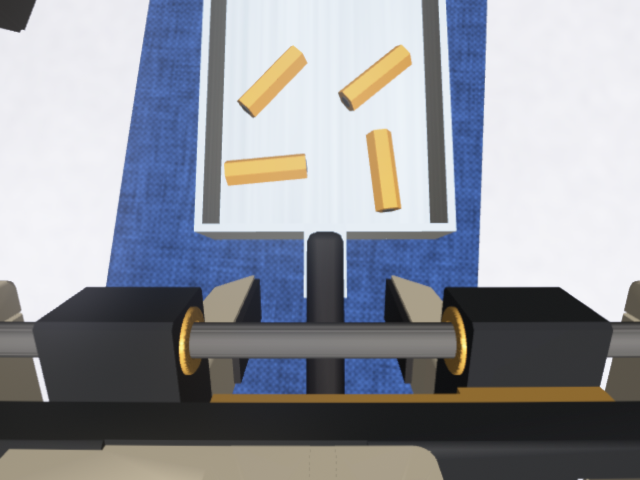

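```bash
python3 -m jog '[[0,0,0,0,0,0],[0,0,0,0,0,0],[0,0,0,0,0,0],[0,0,0,0,0,0],[0,0,0,0,0,0],[0,0,0,0,0,0],[0,0,0,0,0,0],[0,0,0,0,0,0]]' 0; python3 w.py;python3 -m jog '[[2,0,-5,0,0,0],[4,0,-9,0,0,0],[6,0,-14,0,0,0],[8,0,-18,0,0,0],[8,0,-18,0,0,0],[8,0,-18,0,0,0],[4,0,-9,0,0,0],[0,0,0,0,0,0],[0,0,0,0,0,0],[0,0,0,0,0,0]]'
python3 - <<'E'
from h import *
o=bot.get_obs();print({k:np.round(o[k],3) for k in('tool_pos','tcp_rot','contact_force','moment','joint_positions','grip_width','finger_force')})
snap('wrist','w3.png')
E
```

```text
time: 5.65
tool_pos: [592.6, 255.8, 16.3]
tcp_rot: [3.141, -0.4, -3.035]
contact_force: [0.8, 0.4, 0.9]
grip_width: 13.7
finger_force: 30.0
grip off ex -6.7 ey -0.7 z -3.2 
 [[-0.916 -0.106 -0.387]
 [-0.098  0.994 -0.041]
 [ 0.389  0.    -0.921]] [ 0.259  1.002  0.955  0.06   1.58  -1.429] [592.6 255.8  16.3] [ 3.1414 -0.3999 -3.0353]
time: 6.65
tool_pos: [590.7, 255.4, 114.6]
tcp_rot: [-3.141, -0.402, -3.036]
contact_force: [-0.0, 0.3, -1.8]
grip_width: 13.7
finger_force: 30.0
{'tool_pos': array([590.675, 255.375, 114.599]), 'tcp_rot': array([-3.141, -0.402, -3.036]), 'contact_force': array([-0.005,  0.312, -1.802]), 'moment': array([ 0.054, -0.525,  0.041]), 'joint_positions': array([ 0.259,  0.907,  0.881,  0.06 ,  1.751, -1.419]), 'grip_width': np.float64(13.707), 'finger_force': np.float64(29.991)}
```

View pics/w3.png

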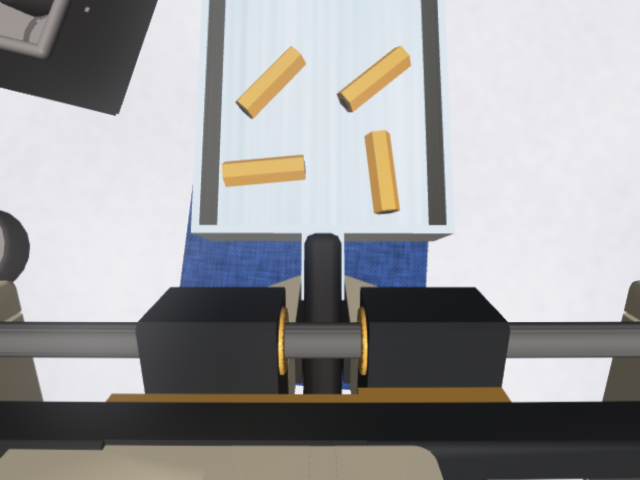

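```bash
cat > plan.py <<'E'
from h import *
def T(Rm,p): A=np.eye(4);A[:3,:3]=Rm;A[:3,3]=p;return A
G0=T(R.from_euler('z',.107).as_matrix(),[606.5,257.5,37])
H0=T(R.from_euler('xyz',[3.1414,-.3999,-3.0353]).as_matrix(),[592.6,255.8,16.3])
REL=np.linalg.inv(G0)@H0            # tool in tray(grip) frame
HOOK=np.array([-144,0,-24.])
def now():
    o=bot.get_obs();return T(R.from_euler('xyz',o['tcp_rot']).as_matrix(),o['tool_pos']),o
def goal(P,th,yaw=0,pt=HOOK):
    Rm=R.from_euler('z',yaw).as_matrix()@R.from_euler('y',-th).as_matrix()
    return T(Rm,np.array(P)-Rm@pt)@REL
def delta(A,B):
    D=np.linalg.inv(A)@B
    return np.round(D[:3,3],1),np.round(R.from_matrix(D[:3,:3]).as_rotvec(),4)
def tray(A):
    Q=A@np.linalg.inv(REL);h=Q[:3,:3]@HOOK+Q[:3,3]
    print('hook',h.round(1),'grip',Q[:3,3].round(1),'tilt %.4f yaw %.4f roll %.4f'%(np.arcsin(Q[2,0]),np.arctan2(Q[1,0],Q[0,0]),np.arctan2(Q[2,1],Q[2,2])))
E
python3 - <<'E'
from plan import *
A,o=now();tray(A)
B=goal([480,-252,136],0)
print(delta(A,B),B[:3,3])
# turn at grip only, then shift
S=B.copy();S[:3,3]=A[:3,3];print('turn',delta(A,S)[1],'shift',delta(S,B)[0])
E
```

```text
hook [461.4 241.7 111.6] grip [604.6 257.1 135.3] tilt -0.0022 yaw 0.1070 roll -0.0005
(array([  41.5, -506.8,   -9.1]), array([-0.0422, -0.0021,  0.0983])) [ 609.99794156 -252.20581402  139.3       ]
turn [-0.0422 -0.0021  0.0983] shift [  -8.5 -507.6  -30.5]
```

```bash
python3 -m jog '[[-1,0,-4,-0.01,0,0.022],[-2,0,-8,-0.011,0,0.026],[-3,0,-8,-0.011,-0.001,0.026],[-2,0,-7,-0.01,-0.001,0.0243],[-0.5,-8,-3.5,0,0,0],[0,-16,0,0,0,0],[0,-24,0,0,0,0],[0,-24,0,0,0,0],[0,-24,0,0,0,0],[0,-24,0,0,0,0],[0,-24,0,0,0,0],[0,-24,0,0,0,0]]'
python3 -m jog '[[0,-24,0,0,0,0],[0,-24,0,0,0,0],[0,-24,0,0,0,0],[0,-24,0,0,0,0],[0,-24,0,0,0,0],[0,-24,0,0,0,0],[0,-24,0,0,0,0],[0,-24,0,0,0,0],[0,-24,0,0,0,0],[0,-24,0,0,0,0],[0,-24,0,0,0,0],[0,-24,0,0,0,0]]'
python3 -m jog '[[0,-20,0,0,0,0],[0,-14,0,0,0,0],[0,-8,0,0,0,0],[0,-3,0,0,0,0],[0,0,0,0,0,0],[0,0,0,0,0,0],[0,0,0,0,0,0],[0,0,0,0,0,0]]'
python3 - <<'E'
from plan import *
A,o=now();tray(A);print(o['joint_positions'].round(3),o['contact_force'].round(1))
snap('top','t2.png');im=snap('scene','s2.png')
c=cam('wrist');snap('wrist','w4.png')
# image of bin back rim in the top view vs. model at x=464
print('rim in top',proj(cam('top'),[[464,-172,81],[464,-332,81]]))
print('rim in wrist',proj(c,[[464,-172,81],[464,-332,81]]))
E
```

```text
time: 7.9
tool_pos: [610.2, 86.3, 140.4]
tcp_rot: [3.141, -0.399, 3.141]
contact_force: [0.5, 0.5, -2.8]
grip_width: 13.8
finger_force: 30.0
time: 9.1
tool_pos: [609.5, -201.4, 140.3]
tcp_rot: [3.141, -0.399, 3.141]
contact_force: [0.6, -0.1, -2.2]
grip_width: 13.8
finger_force: 30.0
time: 9.9
tool_pos: [610.7, -243.7, 140.4]
tcp_rot: [3.141, -0.398, -3.141]
contact_force: [-0.5, -0.4, -2.9]
grip_width: 14.1
finger_force: 30.0
hook [ 480.7 -243.6  136.8] grip [ 624.7 -243.5  161.1] tilt 0.0019 yaw 0.0010 roll 0.0005
[-0.42   0.912  0.799 -0.162  1.794 -1.998] [-0.5 -0.4 -2.9]
rim in top [[398.07526544 305.38110337]
 [489.44118011 307.23972057]]
rim in wrist [[435.91194817  63.84458711]
 [187.23324726  63.94262452]]
```

View pics/w4.png

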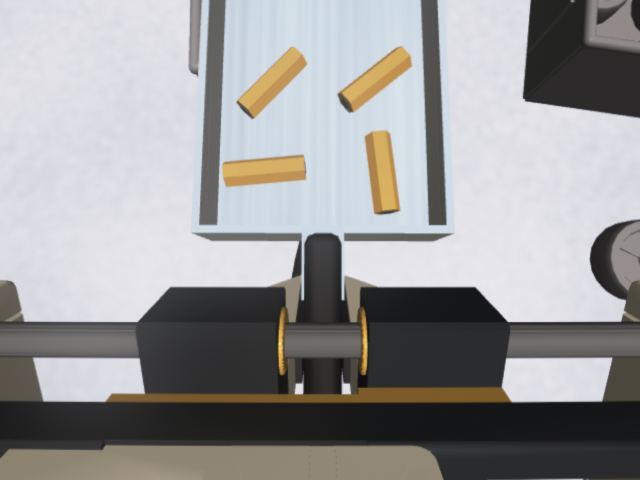

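View pics/s2.png

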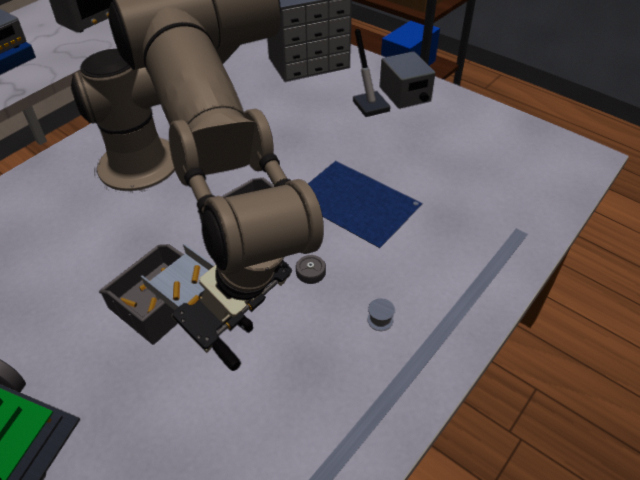

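```bash
python3 -m jog '[[0,-2,2,0,0,0],[-1,-2,6,0,0,0],[-3,-2.4,9,0,0,0],[-3,0,9,0,0,0],[-3,0,9,0,0,0],[-2,0,8,0,0,0],[-1.3,0,6,0,0,0],[-0.5,0,3.5,0,0,0],[0,0,0,0,0,0],[0,0,0,0,0,0],[0,0,0,0,0,0]]'
python3 - <<'E'
from plan import *
A,o=now();tray(A);print(o['contact_force'].round(2),o['moment'].round(3))
E
python3 -m jog '[[-0.4,0,0.9,0,0,0],[-0.4,0,0.9,0,0,0],[0,0,0,0,0,0],[0,0,0,0,0,0],[0,0,0,0,0,0]]'
python3 - <<'E'
from plan import *
A,o=now();tray(A);print(o['contact_force'].round(2),o['moment'].round(3))
E
```

```text
time: 11.15
tool_pos: [603.2, -250.9, 87.1]
tcp_rot: [3.142, -0.397, 3.141]
contact_force: [0.2, -0.1, -2.0]
grip_width: 14.0
finger_force: 30.0
hook [ 473.2 -250.7   83.4] grip [ 617.1 -250.7  107.8] tilt 0.0029 yaw 0.0001 roll -0.0001
[ 0.17 -0.05 -2.  ] [ 0.081 -0.511  0.005]
time: 11.65
tool_pos: [602.9, -250.8, 84.7]
tcp_rot: [3.141, -0.398, 3.141]
contact_force: [0.5, -0.5, -1.6]
grip_width: 13.9
finger_force: 30.0
hook [ 472.9 -250.6   81.1] grip [ 616.9 -250.6  105.4] tilt 0.0020 yaw 0.0001 roll 0.0003
[ 0.52 -0.49 -1.56] [ 0.019 -0.334 -0.007]
```

```bash
python3 -m jog '[[-0.3,0,0.7,0,0,0],[0,0,0,0,0,0],[0,0,0,0,0,0],[0,0,0,0,0,0]]' >/dev/null
python3 - <<'E'
from plan import *
A,o=now();tray(A);print(o['contact_force'].round(2),o['moment'].round(3))
E
python3 -m jog '[[1.4,0,0.6,0,0,0],[1.4,0,0.6,0,0,0],[1.4,0,0.6,0,0,0],[0,0,0,0,0,0],[0,0,0,0,0,0]]' >/dev/null
python3 - <<'E'
from plan import *
A,o=now();tray(A);print(o['contact_force'].round(2),o['moment'].round(3))
E
```

```text
hook [ 473.  -250.6   80.5] grip [ 617.  -250.6  104.8] tilt 0.0022 yaw 0.0002 roll 0.0002
[ 2.3  -0.14  1.4 ] [-0.014 -0.089  0.045]
hook [ 468.1 -250.6   80.3] grip [ 612.1 -250.6  104.5] tilt 0.0013 yaw -0.0001 roll 0.0004
[ 1.54 -0.27  0.68] [-0.035  0.018  0.035]
```

```bash
cat > st.py <<'E'
from plan import *
A,o=now();tray(A);print(o['contact_force'].round(2),o['moment'].round(3),o['joint_positions'].round(3),o['time'])
E
python3 -m jog '[[0.9,0,0.4,0,0,0],[0.9,0,0.4,0,0,0],[0,0,0,0,0,0],[0,0,0,0,0,0]]' >/dev/null; python3 st.py
python3 -m jog '[[0.9,0,0.4,0,0,0],[0,0,0,0,0,0],[0,0,0,0,0,0]]' >/dev/null; python3 st.py
```

```text
hook [ 466.4 -250.6   80.2] grip [ 610.3 -250.5  104.5] tilt 0.0019 yaw 0.0001 roll 0.0003
[0.87 0.87 1.79] [ 0.005 -0.049  0.008] [-0.436  0.93   0.917 -0.164  1.657 -1.99 ] 12.95
hook [ 465.7 -250.5   80.2] grip [ 609.6 -250.5  104.5] tilt 0.0025 yaw 0.0003 roll 0.0003
[4.01 1.08 2.41] [ 0.062 -0.289  0.004] [-0.436  0.928  0.921 -0.164  1.655 -1.99 ] 13.25
```

```bash
python3 -m jog '[[0.9,0,0.4,0,0,0],[0,0,0,0,0,0],[0,0,0,0,0,0]]' >/dev/null; python3 st.py
python3 - <<'E'
from plan import *
A,o=now()
# arc about the hook, 0.1 rad steps: tool-frame increment (constant)
P=[465.4,-250.5,80.3]
B=goal(P,0);C=goal(P,.1);print(delta(B,C))
for th in(.6,1.05,1.15): print(th,goal(P,th)[:3,3].round(0),goal(P,th)[:3,2].round(2))
E
```

```text
hook [ 465.5 -250.4   80. ] grip [ 609.4 -250.3  104.7] tilt 0.0047 yaw 0.0007 roll 0.0002
[5.74 0.96 2.61] [ 0.176 -0.705 -0.026] [-0.436  0.926  0.925 -0.164  1.651 -1.991] 13.55
(array([  5.9,   0. , -11.6]), array([-0.0001, -0.1   , -0.    ]))
0.6 [ 571. -251.  156.] [ 0.2   0.   -0.98]
1.05 [ 527. -251.  195.] [ 0.61  0.   -0.8 ]
1.15 [ 515. -251.  200.] [ 0.68  0.   -0.73]
```

```bash
python3 - <<'E'
from plan import *
P=[465.4,-250.5,80.3]
B=goal(P,0);C=goal(P,.05);D=np.linalg.inv(B)@C;print(D[:3,3])
E
python3 -m jog '[[1.5,0,-2.95,0,-0.025,0],[1.5,0,-2.95,0,-0.025,0],[2.97,0,-5.85,0,-0.05,0],[2.97,0,-5.85,0,-0.05,0],[2.97,0,-5.85,0,-0.05,0],[0,0,0,0,0,0],[0,0,0,0,0,0]]'; python3 st.py
```

```text
[ 2.82948382e+00  8.96077394e-04 -5.85329828e+00]
time: 14.25
tool_pos: [592.0, -250.6, 110.9]
tcp_rot: [-3.141, -0.193, 3.141]
contact_force: [7.5, 2.9, 2.3]
grip_width: 13.9
finger_force: 30.0
hook [ 465.4 -250.4   81. ] grip [ 601.4 -250.4  134. ] tilt 0.2065 yaw 0.0003 roll -0.0005
[7.5  2.89 2.28] [ 0.221 -1.085  0.073] [-0.476  0.765  1.131 -0.089  1.419 -2.025] 14.25
```

```bash
python3 -m jog '[[2.8,0,-5.85,0,-0.05,0],[2.8,0,-5.85,0,-0.05,0],[2.8,0,-5.85,0,-0.05,0],[2.8,0,-5.85,0,-0.05,0],[2.8,0,-5.85,0,-0.05,0],[2.8,0,-5.85,0,-0.05,0],[0,0,0,0,0,0]]'; python3 st.py
```

```text
time: 14.95
tool_pos: [577.0, -251.0, 147.7]
tcp_rot: [-3.141, 0.107, 3.14]
contact_force: [5.0, 2.3, 3.5]
grip_width: 13.9
finger_force: 30.0
hook [ 464.9 -250.8   81.7] grip [ 579.2 -250.8  172.5] tilt 0.5067 yaw -0.0003 roll -0.0013
[4.96 2.26 3.47] [ 0.205 -0.843  0.081] [-0.561  0.545  1.429  0.064  1.077 -2.158] 14.95
```

```bash
python3 -m jog '[[2.8,0,-5.75,0,-0.05,0],[2.8,0,-5.75,0,-0.05,0],[2.8,0,-5.75,0,-0.05,0],[2.8,0,-5.75,0,-0.05,0],[2.8,0,-5.75,0,-0.05,0],[2.8,0,-5.75,0,-0.05,0],[0,0,0,0,0,0]]'; python3 st.py
```

```text
time: 15.65
tool_pos: [552.6, -251.1, 177.1]
tcp_rot: [-3.141, 0.406, 3.14]
contact_force: [5.2, 1.2, 4.7]
grip_width: 13.7
finger_force: 30.0
hook [ 464.9 -250.8   81.1] grip [ 547.4 -250.8  201.5] tilt 0.8056 yaw -0.0004 roll -0.0013
[5.18 1.25 4.75] [ 0.174 -0.808  0.232] [-0.686  0.366  1.716  0.365  0.772 -2.482] 15.65
```

```bash
python3 -m jog '[[2.8,0,-5.8,0,-0.05,0],[2.8,0,-5.8,0,-0.05,0],[2.8,0,-5.8,0,-0.05,0],[0,0,0,0,0,0],[0,0,0,0,0,0]]'; python3 st.py; python3 - <<'E'
from h import *
snap('wrist','w5.png')
E
```

```text
time: 16.15
tool_pos: [537.7, -250.7, 188.6]
tcp_rot: [3.141, 0.554, 3.141]
contact_force: [4.2, 2.7, 6.1]
grip_width: 13.6
finger_force: 30.0
hook [ 465.1 -250.4   80.7] grip [ 528.9 -250.5  212. ] tilt 0.9535 yaw -0.0001 roll 0.0003
[4.23 2.65 6.08] [ 0.308 -0.686  0.433] [-0.767  0.299  1.853  0.628  0.671 -2.774] 16.15
```

View pics/w5.png

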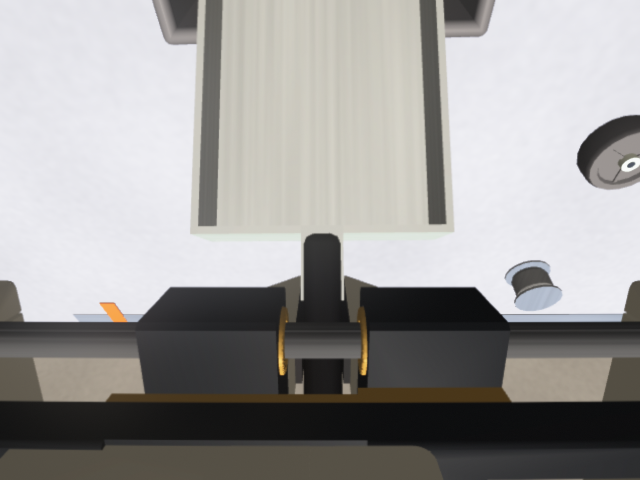

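```bash
python3 -m jog '[[2.2,0,-4.6,0,-0.04,0],[1.1,0,-2.3,0,-0.02,0],[0,0,0,0,0,0],[0,0,0,0,0,0],[0,0,0,0,0,0],[0,0,0,0,0,0]]'; python3 st.py; python3 - <<'E'
from h import *
a=snap('top','t3.png');b=snap('scene','s3.png')
cv2.imwrite('pics/c3.png',np.hstack([cv2.resize(a[270:410,360:520],None,fx=2.5,fy=2.5,interpolation=3),cv2.resize(b[230:370,80:240],None,fx=2.5,fy=2.5,interpolation=3)])[:,:,::-1])
E
```

```text
time: 16.8
tool_pos: [531.5, -250.5, 192.6]
tcp_rot: [3.141, 0.613, -3.141]
contact_force: [2.4, 1.7, 7.4]
grip_width: 13.9
finger_force: 30.0
hook [ 465.5 -250.4   80.5] grip [ 521.3 -250.3  215.4] tilt 1.0132 yaw 0.0013 roll -0.0000
[2.4  1.75 7.42] [ 0.266 -0.507  0.44 ] [-0.803  0.278  1.907  0.758  0.648 -2.921] 16.8
```

View pics/c3.png

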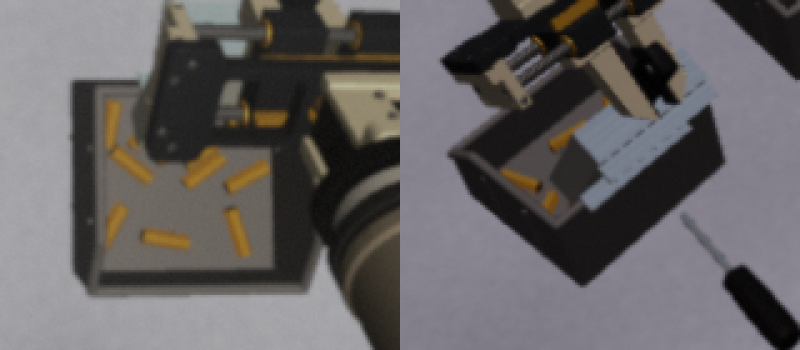

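```bash
python3 -m jog '[[-2.4,0,-3.4,0,0,0],[-4,0,-5.7,0,0,0],[-4,0,-5.7,0,0,0],[-4,0,-5.7,0,0,0],[-2.54,0,5.98,0,0.05,0],[-2.54,0,5.98,0,0.05,0],[-2.54,0,5.98,0,0.05,0],[-2.54,0,5.98,0,0.05,0],[-2.54,0,5.98,0,0.05,0],[-2.54,0,5.98,0,0.05,0],[-2.54,0,5.98,0,0.05,0],[-2.54,0,5.98,0,0.05,0]]'; python3 st.py
python3 -m jog '[[-2.54,0,5.98,0,0.05,0],[-2.54,0,5.98,0,0.05,0],[-2.54,0,5.98,0,0.05,0],[-2.54,0,5.98,0,0.05,0],[-2.54,0,5.98,0,0.05,0],[-2.54,0,5.98,0,0.05,0],[-2.54,0,5.98,0,0.05,0],[-2.54,0,5.98,0,0.05,0],[-2.54,0,5.98,0,0.05,0],[-2.54,0,5.98,0,0.05,0],[-2.54,0,5.98,0,0.05,0],[-2.54,0,5.98,0,0.05,0]]'; python3 st.py
```

```text
time: 18.1
tool_pos: [569.1, -251.0, 182.3]
tcp_rot: [-3.142, 0.21, 3.14]
contact_force: [-0.6, -0.1, -1.1]
grip_width: 14.0
finger_force: 30.0
hook [ 464.5 -250.7  105.2] grip [ 568.8 -250.8  207.3] tilt 0.6097 yaw -0.0006 roll -0.0008
[-0.64 -0.11 -1.06] [0.029 0.091 0.024] [-0.599  0.454  1.499  0.138  1.019 -2.231] 18.1
time: 19.3
tool_pos: [594.9, -251.0, 109.6]
tcp_rot: [-3.141, -0.39, 3.14]
contact_force: [0.2, 1.1, -1.8]
grip_width: 13.9
finger_force: 30.0
hook [ 464.9 -250.7  105. ] grip [ 608.6 -250.8  130.5] tilt 0.0104 yaw -0.0009 roll -0.0007
[ 0.17  1.06 -1.78] [ 0.029 -0.442  0.049] [-0.438  0.899  0.907 -0.163  1.689 -1.998] 19.3
```

```bash
python3 - <<'E'
from plan import *
def org(im): 
    h=cv2.cvtColor(im,cv2.COLOR_RGB2HSV);return cv2.inRange(h,(8,110,110),(28,255,255))
im=snap('wrist','w6.png')
for f in('pics/w4.png','pics/w6.png'):
    a=cv2.imread(f)[:,:,::-1].copy();m=org(a)[:260,190:460];n,_,st,_=cv2.connectedComponentsWithStats(m);print(f,sorted(st[1:,4].tolist())[::-1][:6])
a,b=[cv2.cvtColor(cv2.imread(f),cv2.COLOR_BGR2GRAY)[215:280,190:460].astype(np.float32) for f in('pics/w4.png','pics/w6.png')]
print('shift',cv2.phaseCorrelate(a,b,cv2.createHanningWindow(a.shape[::-1],cv2.CV_32F)))
A,o=now()
B=goal([606.5,257.5,145],0,.107,np.zeros(3))
S=A.copy();S[2,3]+=38;print('up',delta(A,S))
U=B.copy();U[:3,3]=S[:3,3];U[:3,:3]=B[:3,:3];M=goal([606.5,257.5,168],0,.107,np.zeros(3));U[:3,3]=S[:3,3]
V=S.copy();V[:3,3]=M[:3,3];print('shift unturned',delta(S,V),'turn',delta(V,M)[1])
E
```

```text
pics/w4.png [1973, 1925, 1787, 1757]
pics/w6.png []
shift ((-0.3676236544810081, 0.20165780302082936), 0.7771869011867194)
up (array([ 14.6,   0. , -35.1]), array([-0., -0.,  0.]))
shift unturned (array([ 2.900e+00,  5.061e+02, -4.000e-01]), array([-0., -0.,  0.])) turn [ 0.0423  0.0057 -0.0985]
```

```bash
python3 -m jog '[[2,0,-5,0,0,0],[4,0,-10,0,0,0],[4,0,-10,0,0,0],[4,0,-10,0,0,0],[0.6,12,0,0,0,0],[0,24,0,0,0,0],[0.5,32,0,0,0,0],[0.5,32,0,0,0,0],[0.5,32,0,0,0,0],[0.5,32,0,0,0,0],[0.5,32,0,0,0,0],[0,32,0,0,0,0]]' >/dev/null
python3 -m jog '[[0,32,0,0,0,0],[0,32,0,0,0,0],[0,32,0,0,0,0],[0,32,0,0,0,0],[0,32,0,0,0,0],[0,32,0,0,0,0],[0,32,0,0,0,0],[0,30,0,0,0,0],[0,16,0,0,0,0],[0,8,0,0,0,0],[0,0,0,0.021,0.003,-0.049],[0,0,0,0.0213,0.0027,-0.0495]]' >/dev/null
python3 -m jog '[[0,0,0,0,0,0],[0,0,0,0,0,0],[0,0,0,0,0,0]]' 
python3 st.py; python3 - <<'E'
from plan import *
A,o=now();M=goal([606.5,257.5,41],0,.107,np.zeros(3));S=A.copy();S[:3,3]=M[:3,3];print(delta(A,S)[0],delta(A,M)[1])
E
```

```text
time: 22.05
tool_pos: [592.5, 254.5, 148.8]
tcp_rot: [-3.14, -0.394, -3.038]
contact_force: [-0.5, -0.1, -2.1]
grip_width: 13.9
finger_force: 30.0
hook [463.2 241.  144.7] grip [606.3 256.2 169.6] tilt 0.0062 yaw 0.1053 roll -0.0015
[-0.52 -0.05 -2.13] [ 0.119 -0.437  0.014] [ 0.258  0.88   0.841  0.059  1.81  -1.414] 22.05
[-49.5   1.4 118.6] [-0.0007  0.0062 -0.0022]
```

```bash
python3 -m jog '[[-3,0.7,8,0,0.006,0],[-7,0.7,16,0,0,0],[-9,0,22,0,0,0],[-9,0,22,0,0,0],[-9,0,20,0,0,0],[-6,0,14,0,0,0],[-4,0,10,0,0,0],[-2.5,0,6.6,0,0,0],[0,0,0,0,0,0],[0,0,0,0,0,0],[0,0,0,0,0,0]]' >/dev/null; python3 st.py
python3 -m jog '[[-0.4,0,0.9,0,0,0],[-0.4,0,0.9,0,0,0],[0,0,0,0,0,0],[0,0,0,0,0,0],[0,0,0,0,0,0]]' >/dev/null; python3 st.py
```

```text
hook [463.1 242.9  17.8] grip [606.2 258.3  42. ] tilt 0.0020 yaw 0.1072 roll -0.0009
[-0.73  0.15 -1.82] [ 0.112 -0.499 -0.026] [ 0.261  0.996  0.954  0.059  1.586 -1.427] 23.15
hook [462.5 242.7  15. ] grip [605.7 258.1  39. ] tilt 0.0001 yaw 0.1073 roll -0.0012
[ 0.53 -0.86 -1.83] [ 0.125 -0.45   0.014] [ 0.261  0.999  0.956  0.059  1.582 -1.427] 23.65
```

```bash
python3 -m jog '[[-0.3,0,0.7,0,0,0],[-0.2,0,0.5,0,0,0],[0,0,0,0,0,0],[0,0,0,0,0,0],[0,0,0,0,0,0]]' >/dev/null; python3 st.py
python3 -m jog '[[-0.2,0,0.5,0,0,0],[0,0,0,0,0,0],[0,0,0,0,0,0]]' >/dev/null; python3 st.py
```

```text
hook [462.5 242.7  13.6] grip [605.7 258.1  37.7] tilt 0.0002 yaw 0.1072 roll -0.0012
[-0.18  0.26 -2.2 ] [ 0.087 -0.398 -0.006] [ 0.261  1.001  0.956  0.059  1.58  -1.427] 24.15
hook [462.5 242.7  13.1] grip [605.6 258.1  37.1] tilt 0.0001 yaw 0.1073 roll -0.0012
[-0.77 -0.5  -2.21] [ 0.109 -0.362 -0.001] [ 0.261  1.001  0.957  0.059  1.579 -1.428] 24.45
```

```bash
python3 -m jog '[[-0.2,0,0.5,0,0,0],[-0.1,0,0.3,0,0,0],[0,0,0,0,0,0],[0,0,0,0,0,0],[0,0,0,0,0,0]]' >/dev/null; python3 st.py
python3 -m jog '[[-0.2,0,0.4,0,0,0],[0,0,0,0,0,0],[0,0,0,0,0,0]]' >/dev/null; python3 st.py
```

```text
hook [462.6 242.7  12.6] grip [605.8 258.2  36.7] tilt 0.0006 yaw 0.1073 roll -0.0011
[-0.12 -0.47  2.75] [ 0.053 -0.019 -0.043] [ 0.261  1.002  0.957  0.059  1.578 -1.428] 24.95
hook [462.6 242.8  12.5] grip [605.8 258.2  36.6] tilt 0.0007 yaw 0.1072 roll -0.0010
[ 0.91 -0.26  5.74] [-0.021  0.207  0.059] [ 0.261  1.002  0.957  0.059  1.578 -1.428] 25.25
```

Feet are on the mat. Release and back out along the tool axis.

```bash
python3 -m jog '[[0,0,0,0,0,0],[0,0,0,0,0,0],[0,0,0,0,0,0],[0,0,0,0,0,0],[0,0,0,0,0,0],[0,0,0,0,0,0],[0,0,-5,0,0,0],[0,0,-15,0,0,0],[0,0,-25,0,0,0],[0,0,-25,0,0,0],[0,0,-25,0,0,0],[0,0,-25,0,0,0]]' 50
python3 -m jog '[[0,0,-25,0,0,0],[0,0,-20,0,0,0],[0,0,0,0,0,0],[0,0,0,0,0,0],[0,0,0,0,0,0]]'
python3 - <<'E'
from fit import *
a=snap('top','t4.png');s=snap('scene','s4.png');w=snap('wrist','w7.png')
h=cv2.cvtColor(a,cv2.COLOR_RGB2HSV);m=cv2.inRange(h,(8,110,90),(28,255,255))
n,_,st,c=cv2.connectedComponentsWithStats(m);print([(int(st[i,4]),c[i].round().tolist()) for i in range(1,n) if st[i,4]>8])
for n_,f in(('top',a),('scene',s)):
    L=bot.outline_of('standoff1_mid',n_);print(n_,len(L),[(r['p'],r['pixel']) for r in L])
for t in('screwdriver','spare_wheel','solder_reel'):print(t,bot.outline_of(t,'top')[0]['pixel'])
cv2.imwrite('pics/c4.png',np.hstack([cv2.resize(a[290:400,370:500],(400,338),interpolation=3),cv2.resize(w,(400,338))])[:,:,::-1])
E
```

```text
time: 26.45
tool_pos: [638.6, 261.5, 127.2]
tcp_rot: [-3.141, -0.399, -3.036]
contact_force: [0.0, 0.8, 0.0]
grip_width: 46.2
finger_force: 0.0
time: 26.95
tool_pos: [654.8, 263.3, 165.6]
tcp_rot: [-3.14, -0.403, -3.036]
contact_force: [-0.7, -0.2, -0.1]
grip_width: 45.7
finger_force: 0.0
[(560, [95.0, 13.0]), (1384, [131.0, 14.0]), (1461, [182.0, 15.0]), (1551, [232.0, 16.0]), (11599, [412.0, 20.0]), (2137, [574.0, 25.0]), (2169, [618.0, 26.0]), (415, [570.0, 98.0]), (12, [142.0, 152.0]), (210, [408.0, 328.0]), (110, [419.0, 322.0]), (112, [459.0, 322.0]), (350, [437.0, 332.0]), (115, [458.0, 340.0]), (87, [405.0, 359.0]), (118, [455.0, 363.0]), (115, [426.0, 365.0])]
top 2 [(0.67, [421.9, 325.2]), (0.44, [457.9, 341.0])]
scene 0 []
screwdriver [432.8, 233.5]
spare_wheel [299.4, 231.8]
solder_reel [305.9, 136.2]
```

View pics/c4.png

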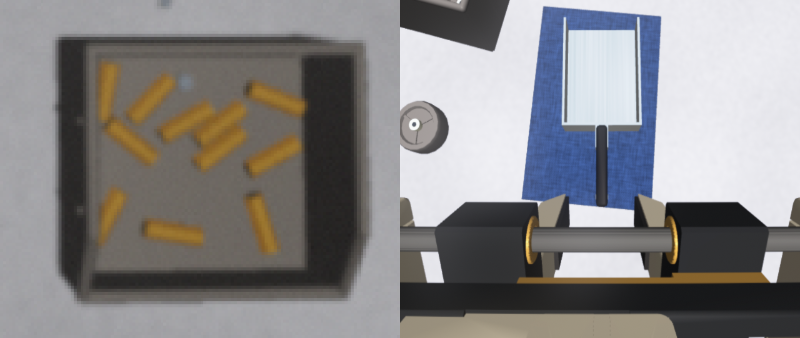

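```bash
python3 -c "
from plant import bot
print(bot.close_job())"
```

```text
the job is handed in; nothing more can be done
None
```

The job is handed in: all four standoffs went into stock_bin (11 counted there, 7 before), and the empty tray is flat on the mat with its handle away from the robot, released after about 27 s; no spills seen.

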